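Third hand at the sprung stop

ROBOT

A 7-joint arm with a two-finger parallel gripper is mounted at the origin on the work surface. World frame = base frame: x ahead of the robot, y to its left, z up, the work surface at z = 0. Lengths are in m, angles in rad, forces in N, time in s.
With the tool pointing down it reaches from about 0.35 to 0.9 m from the base axis. Payload 19.9 kg.
Tool frame: the origin (TCP) lies on the centre line of the jaws, within the pads' length; the fingertips stand 14 mm ahead of it and the grasp point (between the pads) lies 5 mm behind it (r.nose_length is the distance from the TCP to the fingertips, in m); z points along the fingers, y is the line along which they close (so a half turn about z gives the same grasp; the last joint's range is limited). The gripper opens to 85 mm and grips with 20 to 120 N. Pads are 22 mm wide; open, the fingers measure 114 mm over their backs; the gripper's body (76 mm by 85 mm) begins 54 mm behind the grasp point. The pads swing forward as they close: fully open they stand 13 mm farther back than shut.
Start: joints at [1.282, 0.417, -0.01, 1.614, 0.005, 1.111, -0.053], TCP at [0.153, -0.606, 0.245] pointing down, gripper open.
Joint ranges: [-2.81, 2.81], [-0.39, 2.02], [-1.27, 1.25], [0.06, 2.57], [-1.19, 4.33], [0.19, 2], [-2.82, 2.82]. Speed limits (rad/s): [1.89, 1.89, 2.39, 2.39, 3.01, 3.01, 3.01].

INTERFACE

Orientations are given as a unit quaternion [x, y, z, w].
In Python, from plant import r gives the robot as it stands.
- The arm moves only by the tool send_rows, never from a script. Its argument "commands" is a list of rows, each an object with "fingers": the opening, from 0 (shut) to 1 (fully open); "travel": the shift along the world's x, y, z in shares of 0.75 m (1.0 is 0.75 m), a list of three; "dr": the turn, a rotation vector about the world's x, y, z in shares of 4 rad (1.0 is 4 rad), a list of three. A call has 1 to 8 rows; each row is the pose to reach, as a shift and turn from the pose commanded when the call began; what a row does not reach only later rows make up. A row lasts 1/8 s, in which the tool goes at most 62.5 mm and 10.7 degrees, less where a joint would pass 70% of its speed; a pose out of reach is approached as far as the arm can. A call with a gripper value outside its range is refused whole. The fingers move at their own pace and stop on an object; "newtons" is the grip in N (left out, the last holds). Time passes only in rows, so rows that repeat a pose let the fingers close. It gives the time, the measured TCP pose, the force, the opening and the grip force at its end, in the units of the state.
- r.read_state(): the state, without advancing time (a new reading comes with each control period).
- r.capture(name): name is "side" or "top"; returns a dict with "frame" (400x640x3 uint8, red, green, blue), "range_z" (400x640 float32, m along the optical axis (not along the pixel's ray), 0 where there is no reading), "fx", "fy", "cx", "cy" (pixels), "world_to_cam" (4x4, takes a point from world to camera coordinates). Camera axes: x right, y down, z forward; pixel columns grow to the right and rows downward; lengths in m; the calibration is good to about 2 mm. A picture is of the moment at which its call begins.
- r.sign_off(): hands the job in; it is judged then, once.
The state is a dict: "time_s": time; "joint_pos": joint angles; "joint_vel": joint speeds; "effort": joint torques, N m; "position": TCP position; "ee_rot": TCP orientation; "wrist_force": force on the tool from outside, world axes, zero at the start; "wrist_torque": the same for the moment, N m; "gripper_width": finger opening in m; "gripper_force": force on a finger pad.
Only numpy, scipy, OpenCV 4.12 (cv2) and the standard library are available. Lean on these libraries where they do the work, as an engineer would, in place of code of your own. Each camera call takes 0.05 s, during which the arm holds its last target. There are 200 camera calls.

TASK

Pick the turned wooden foot off the jig and put it in the shallow wooden tray, then lay the wooden rail on the jig's board, screw holes up as it lies now, centred and square to the sprung stop, and push its end against the stop with a steady force of about 9 newtons, so that the stop's pointer stands between the two pins of the gauge. Never push the stop to the end of its travel, and leave the cork disc, the jar and the short offcut where they are. I will drive the screws while you hold, so finish while still holding the rail pressed there: do not let go.

Things in the scene. Friction and masses are not known exactly. Their poses are not given: they have to be found in the camera images.
- jig: Fixed plywood board 300 (x) x 120 (y) x 18 mm on the bench. Origin: centre of its underside. Its x axis, along its length and roughly away from the robot, is the direction to push. At its +x end stand the sprung stop and, behind it, a dark block 42 mm high over the board, front face at x = 124 mm. The board is open from x = -150 mm to the stop.
- stop: Sprung stop: wooden block 20 (x) x 80 (y) x 41 mm high, slides along the jig's x on springs. Origin: foot of the middle of its front face; at rest at x = 70, y = 0, z = 18 mm (board top) in the jig's frame, axes parallel. Travel 32 mm to +x. Force: 2 N at the first movement, plus 0.4 N per mm (9 N at 17.5 mm).
- pointer (a point): Tip of the 6 mm wide steel pointer on the stop's top, 15 mm behind its front face, 62 mm to its +y side, 61 mm above the bench. It moves with the stop: at rest it is before both pins (17.5 mm from midway), at 17.5 mm of travel midway between them.
- gauge (a point): Fixed point midway between the two gauge pins, at x = 102.5, y = 54, z = 54 mm in the jig's frame, on top of a dark bar (x 70 to 145, y 49 to 59 mm) beside the stop. The steel pins, 4 mm thick and 16 mm high, stand 9.5 mm either side of it along the jig's x.
- rail: The part: a loose planed wooden rail 140 (x) x 40 (y) x 36 mm high, 0.1 to 0.2 kg, lying flat on the bench on the left or right of the jig, with two dark screw holes in its top 45 mm either side of the middle. Origin: centre of its underside; x along its length. Either end may meet the stop. It can be gripped across its 40 mm width.
- foot: The obstacle: a loose turned wooden furniture foot, round, 48 mm across from 10 to 32 mm height, 46 mm tall, tapering to 30 mm at the top, about 60 g, standing on the jig's board in front of the stop. Origin: centre of its underside.
- tray: Fixed open dark wooden tray 170 (x) x 140 (y) x 35 mm high, walls and floor 6 mm, on the other side of the jig from the rail. Origin: centre of its underside. The scrap of wood lies in its +x +y corner; the rest is empty.
- scrap: Bystander: loose scrap of light wood 35 x 28 x 18 mm in the tray's corner; it may shift. Origin: centre of its underside.
- offcut: Bystander: short loose offcut of the same rail, 36 x 40 x 36 mm, no screw holes, beyond the rail's +x end, its centre about 115 mm from the rail's. Origin: centre of its underside.
- disc: Bystander: loose cork disc, 110 mm across, 40 mm high. Origin: centre of its underside.
- jar: Bystander: loose amber glass jar, 64 mm across, 75 mm high. Origin: centre of its underside.
There are look-alikes about, which are no part of the job. Leave any blue look-alike of the foot alone.

How it is judged:
On the way:
1. the foot lies in the tray, let go and at rest (x of foot in the frame of tray between -0.078 and 0.078 m and y of foot in the frame of tray between -0.063 and 0.063 m and z of foot in the frame of tray below 0.035 m and contact force between the fingers and foot below 0.1 N and linear speed of foot below 0.03 m/s), for 0.2 s.
At the end, for the whole second after the job is handed in: Foot in the tray, let go. Rail flat on the jig's board (within 6 mm, 0.08 rad), within 15 mm of its centre line, square within 0.09 rad, touched by the fingers, pressing the stop with 5 to 13.5 N, the stop 9 to 26 mm from rest, all still (all of step 1 and x of stop in the frame of jig between 0.079 and 0.096 m and contact force between rail and stop between 5 and 13.5 N and y of rail in the frame of jig between -0.015 and 0.015 m and z of rail in the frame of jig between 0.014 and 0.024 m and angle between the x axis of rail and the x axis of jig, either way round below 0.09 rad and angle between rail's own z axis and vertical below 0.08 rad and contact force between the fingers and rail above 1 N and linear speed of rail below 0.01 m/s); the arm keeps its last pose, push and grip.
It fails at once if the stop was driven to the end of its travel (x of stop in the frame of jig above 0.1005 m).
It fails at once if the disc, the jar or the offcut was disturbed (moved over 30 mm) (distance of any of disc, jar, offcut from where it was at the start of the episode above 0.03 m).
It also fails if it takes over 58 s, if anything falls off the work surface, if the arm or the gripper's body presses on something with over 40 N, if the wrist force passes 120 N, or if a joint passes its speed limit or range.

## Working session

There is one attempt and no reset: what is moved stays moved. The work goes in short steps, Python scripts to look and compute and a tool call to move; the robot and the scene stay as the last step left them, time stands still between calls to the robot, and variables do not carry over. Pictures are saved under pics/ and viewed, at most 10 in all, crops included, and the job is handed in when it is done.

Besides the shell and the picture viewer there is one more tool, called after "Request:" as a command line: name --argument value ..., lists and objects as JSON in quotes. send_rows: Moves the arm, as the interface text tells. Its arguments: {"type":"object","properties":{"commands":{"type":"array","items":{"type":"object","properties":{"fingers":{"type":"number"},"travel":{"type":"array","items":{"type":"number"}},"dr":{"type":"array","items":{"type":"number"}}}}},"newtons":{"type":"number"}},"required":["commands"]}

```bash
mkdir -p pics
python3 - <<'E'
from plant import r
import numpy as np, cv2
for n in("top","side"):
    c=r.capture(n); cv2.imwrite(f"pics/{n}0.png",c["frame"][:,:,::-1]); np.savez(f"{n}0.npz",**{k:v for k,v in c.items()})
    print(n,c["fx"],c["fy"],c["cx"],c["cy"],np.round(c["world_to_cam"],4).tolist(),(c["range_z"]>0).mean())
s=r.read_state();print({k:np.round(v,3).tolist() for k,v in s.items()}, r.nose_length)
E
```

```text
top 504.8100877341661 504.8100877341661 317.1203650843369 203.9575132623047 [[-0.004, -0.9994, -0.0352, 0.0428], [-0.9967, 0.0069, -0.0812, 0.5863], [0.0814, 0.0347, -0.9961, 1.0824], [0.0, 0.0, 0.0, 1.0]] 0.99587890625
side 444.99319985668046 444.99319985668046 315.37097621693096 196.1192699758496 [[-0.9842, -0.1766, -0.0091, 0.5647], [-0.1324, 0.7698, -0.6244, 0.1202], [0.1173, -0.6133, -0.7811, 0.9918], [0.0, 0.0, 0.0, 1.0]] 0.9959296875
{'time_s': 0.1, 'joint_pos': [1.283, 0.418, -0.01, 1.614, 0.005, 1.111, -0.053], 'joint_vel': [0.001, -0.002, 0.002, 0.0, 0.001, -0.0, -0.0], 'effort': [0.002, -86.582, 0.68, -43.563, 0.019, 0.005, -0.0], 'position': [0.153, -0.606, 0.245], 'ee_rot': [0.992, 0.123, -0.0, -0.001], 'wrist_force': [-0.045, 0.847, -0.584], 'wrist_torque': [0.084, -0.022, 0.028], 'gripper_force': 0.0, 'gripper_width': 0.085} 0.014
```

```bash
ls
```

```text
pics
side0.npz
top0.npz
```

View pics/top0.png

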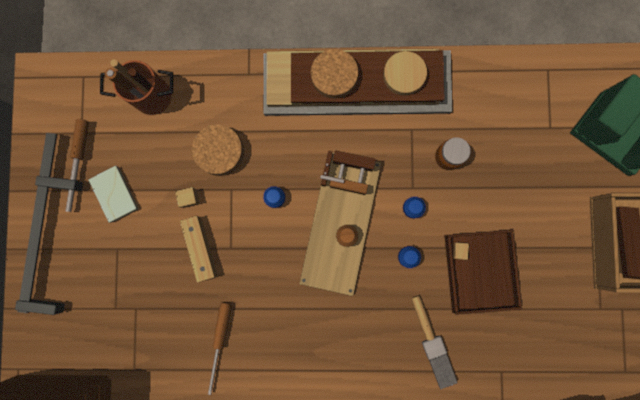

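View pics/side0.png

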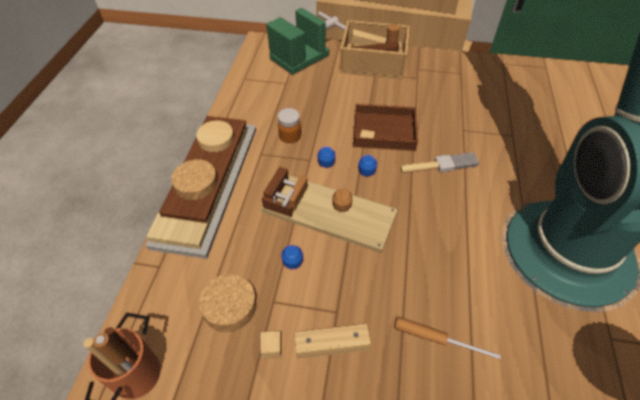

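The top view shows these candidates for the foot: the brown one on the board at (346,235), and three blue look-alikes at (275,197), (414,207) and (409,257). I take the brown one. For the rail, the bar with two holes is at (198,249) and the offcut without holes at (187,197). The jig board runs from about (328,290) to the stop at (348,180). The tray is at (483,271) with the scrap at (461,251), the disc is at (217,149) and the jar at (454,153).

```bash
cat > h.py <<'E'
import numpy as np, cv2
def cloud(c):
    z=c["range_z"]; v,u=np.mgrid[:z.shape[0],:z.shape[1]]
    P=np.stack([(u-c["cx"])/c["fx"]*z,(v-c["cy"])/c["fy"]*z,z],-1)
    T=np.linalg.inv(c["world_to_cam"]); W=P@T[:3,:3].T+T[:3,3]; W[z<=0]=np.nan; return W
def ray(c,uv,h):
    T=np.linalg.inv(c["world_to_cam"]); uv=np.atleast_2d(uv).astype(float)
    d=np.c_[(uv[:,0]-c["cx"])/c["fx"],(uv[:,1]-c["cy"])/c["fy"],np.ones(len(uv))]@T[:3,:3].T
    return T[:3,3]+d*((h-T[2,3])/d[:,2])[:,None]
def proj(c,p):
    q=c["world_to_cam"]@np.r_[p,1]; return np.array([c["fx"]*q[0]/q[2]+c["cx"],c["fy"]*q[1]/q[2]+c["cy"]])
def rect(xy):
    (cx,cy),(w,h),a=cv2.minAreaRect(xy.astype(np.float32)); b=cv2.boxPoints(((cx,cy),(w,h),a))
    e=[b[1]-b[0],b[2]-b[1]]; e=max(e,key=np.linalg.norm); t=np.arctan2(e[1],e[0]); t=(t+np.pi/2)%np.pi-np.pi/2
    return np.round([cx,cy,max(w,h),min(w,h),t],4)
def blob(W,box,lo,hi):
    u0,v0,u1,v1=box; m=np.zeros(W.shape[:2],np.uint8); s=W[v0:v1,u0:u1,2]; m[v0:v1,u0:u1]=(s>lo)&(s<hi)
    n,l,st,_=cv2.connectedComponentsWithStats(m); k=1+np.argmax(st[1:,4]); return W[l==k]
E
python3 - <<'E'
from h import *
c=dict(np.load("top0.npz")); W=cloud(c)
print("bench z",np.nanmedian(W[300:340,250:380,2]))
for n,box,lo,hi in [("rail",(170,210,225,290),.028,.05),("offcut",(170,180,210,213),.028,.05),("board",(290,140,390,300),.011,.026),
   ("foot",(325,215,365,255),.03,.08),("foottop",(325,215,365,255),.058,.08),("tray",(435,220,530,320),.026,.05),("scrap",(450,238,475,265),.018,.03),
   ("stop",(310,140,390,200),.05,.0585),("disc",(185,120,250,180),.03,.06),("jar",(430,130,480,175),.06,.1),
   ("blue1",(260,180,290,212),.03,.07),("blue2",(398,190,430,222),.03,.07),("blue3",(395,243,425,272),.03,.07)]:
    p=blob(W,box,lo,hi); print(n,len(p),rect(p[:,:2]),"zmed",np.round(np.median(p[:,2]),4))
f=c["frame"][130:300,270:400]; s=dict(np.load("side0.npz"))["frame"][150:255,250:410]
f=cv2.resize(f,None,fx=3,fy=3,interpolation=2); s=cv2.resize(s,None,fx=2.4,fy=2.4,interpolation=2)
o=np.zeros((510,780,3),np.uint8); o[:,:390]=f; o[:s.shape[0],396:396+s.shape[1]]=s
cv2.imwrite("pics/crop1.png",o[:,:,::-1])
E
```

```text
bench z -0.0006050921053156744
rail 1206 [0.4914 0.3011 0.14   0.041  0.2902] zmed 0.0354
offcut 310 [ 0.6045  0.3283  0.0399  0.0363 -1.3673] zmed 0.0352
board 5499 [ 0.5468 -0.0114  0.299   0.12   -0.2206] zmed 0.0176
foot 391 [ 0.5183 -0.0251  0.0465  0.045  -0.7891] zmed 0.0603
foottop 236 [ 0.5182 -0.025   0.0374  0.0357 -0.7928] zmed 0.0626
tray 946 [ 0.4401 -0.3162  0.1703  0.1412  0.0766] zmed 0.0335
scrap 215 [ 0.4847 -0.2723  0.0347  0.0289 -0.0371] zmed 0.0234
stop 110 [ 0.6732  0.0155  0.0558  0.01   -0.2174] zmed 0.0541
disc 1945 [0.7099 0.2594 0.1098 0.1074 0.7687] zmed 0.0399
jar 603 [ 0.6938 -0.2542  0.0556  0.0552 -0.3417] zmed 0.0744
blue1 355 [0.604  0.1336 0.0442 0.0442 1.5641] zmed 0.0423
blue2 368 [ 5.790e-01 -1.711e-01  4.580e-02  4.560e-02  1.000e-04] zmed 0.0421
blue3 380 [ 0.4715 -0.1582  0.0448  0.0448 -0.0057] zmed 0.0423
```

View pics/crop1.png

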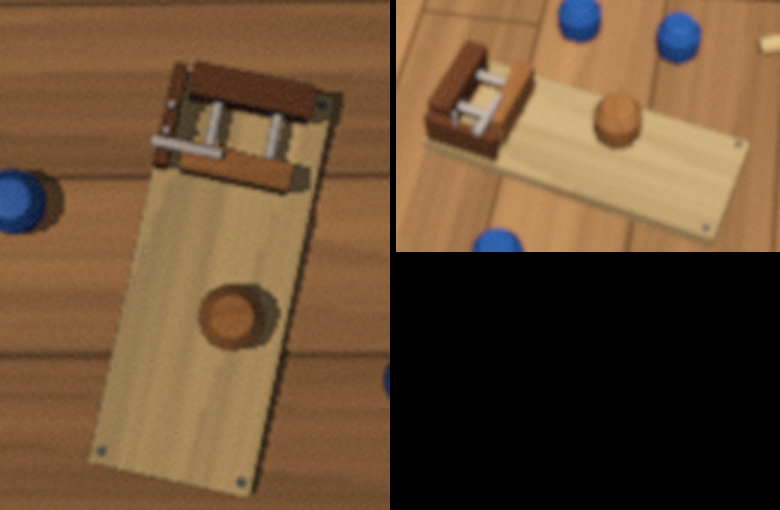

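The close crop confirms it: the brown turned foot stands alone on the board at about (230,318) in the crop. The measured sizes agree with those given (rail 140x41, board 299x120, tray 170x141). Moving above the foot.

The manual's scale: shifts go in shares of 0.75 m and turns go in shares of 4 rad. Converting my numbers, 0.29 m is 0.3867, 0.18 m is 0.24.

Request:
send_rows --commands '[{"travel":[0.24,0.3867,-0.0267],"dr":[0,0,0],"fingers":1},{"travel":[0.24,0.3867,-0.0267],"dr":[0,0,0],"fingers":1},{"travel":[0.24,0.3867,-0.0267],"dr":[0,0,0],"fingers":1},{"travel":[0.24,0.3867,-0.0267],"dr":[0,0,0],"fingers":1},{"travel":[0.24,0.3867,-0.0267],"dr":[0,0,0],"fingers":1},{"travel":[0.24,0.3867,-0.0267],"dr":[0,0,0],"fingers":1},{"travel":[0.24,0.3867,-0.0267],"dr":[0,0,0],"fingers":1}]' --newtons 40

```text
time_s: 0.98
position: [0.3337, -0.3143, 0.2252]
ee_rot: [0.992, 0.125, -0.0, -0.0]
wrist_force: [-0.1, -0.8, 1.1]
gripper_width: 0.0851
gripper_force: 0.0
```

In the tool's units: 0.291 m is 0.388, 0.185 m is 0.2467.

Request:
send_rows --commands '[{"travel":[0.2467,0.388,-0.1333],"dr":[0,0,0],"fingers":1},{"travel":[0.2467,0.388,-0.1333],"dr":[0,0,0],"fingers":1},{"travel":[0.2467,0.388,-0.1333],"dr":[0,0,0],"fingers":1},{"travel":[0.2467,0.388,-0.1333],"dr":[0,0,0],"fingers":1},{"travel":[0.2467,0.388,-0.1333],"dr":[0,0,0],"fingers":1},{"travel":[0.2467,0.388,-0.1333],"dr":[0,0,0],"fingers":1},{"travel":[0.2467,0.388,-0.1333],"dr":[0,0,0],"fingers":1},{"travel":[0.2467,0.388,-0.1333],"dr":[0,0,0],"fingers":1}]'

```text
time_s: 1.98
position: [0.5175, -0.0263, 0.125]
ee_rot: [0.992, 0.123, -0.0, 0.0]
wrist_force: [0.1, 0.4, 0.4]
gripper_width: 0.0855
gripper_force: 0.0
```

In the tool's units: -0.083 m is -0.1107, -0.04 m is -0.0533.

Request:
send_rows --commands '[{"travel":[0,0,-0.0533],"dr":[0,0,0],"fingers":1},{"travel":[0,0,-0.1107],"dr":[0,0,0],"fingers":1},{"travel":[0,0,-0.1107],"dr":[0,0,0],"fingers":1},{"travel":[0,0,-0.1107],"dr":[0,0,0],"fingers":0},{"travel":[0,0,-0.1107],"dr":[0,0,0],"fingers":0},{"travel":[0,0,-0.1107],"dr":[0,0,0],"fingers":0},{"travel":[0,0,-0.1107],"dr":[0,0,0],"fingers":0},{"travel":[0,0,-0.1107],"dr":[0,0,0],"fingers":0}]'

```text
time_s: 2.98
position: [0.5186, -0.0254, 0.044]
ee_rot: [0.992, 0.123, 0.001, 0.0]
wrist_force: [-3.1, -1.3, 13.8]
gripper_width: 0.0465
gripper_force: 38.8
```

In the tool's units: 0.11 m is 0.1467, 0.06 m is 0.08.

Request:
send_rows --commands '[{"travel":[0,0,0.0267],"dr":[0,0,0],"fingers":0},{"travel":[0,0,0.08],"dr":[0,0,0],"fingers":0},{"travel":[0,0,0.1467],"dr":[0,0,0],"fingers":0},{"travel":[0,0,0.1467],"dr":[0,0,0],"fingers":0}]'

```text
time_s: 3.48
position: [0.5196, -0.0252, 0.1566]
ee_rot: [0.992, 0.123, 0.003, 0.001]
wrist_force: [-0.3, 1.0, -0.7]
gripper_width: 0.0462
gripper_force: 42.3
```

Run:
```python
from plant import r
import numpy as np, cv2
from h import *
c=r.capture("side"); s=r.read_state(); print(s["gripper_width"],s["gripper_force"],s["wrist_force"],s["position"])
u,v=proj(c,s["position"]).astype(int); print(u,v)
f=c["frame"][max(v-100,0):v+100,max(u-130,0):u+130]; cv2.imwrite("pics/grip1.png",cv2.resize(f,None,fx=2.5,fy=2.5)[:,:,::-1])
```

```text
0.04645201219733891 42.30862871976569 [-0.37040694 -0.03654484 -1.67888764] [ 0.51859619 -0.02534314  0.1545442 ]
342 165
```

View pics/grip1.png

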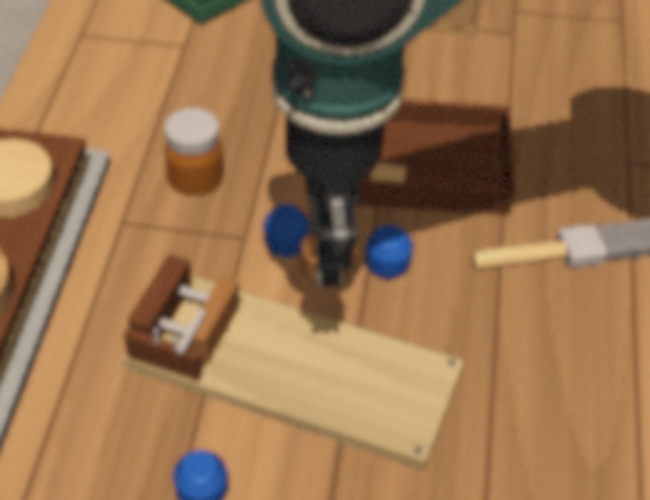

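The foot is in the fingers, seen at (312,248) in the crop between and behind the finger, and the board is clear. Carrying it to the tray.

In the tool's units: -0.295 m is -0.3933, -0.103 m is -0.1373.

Request:
send_rows --commands '[{"travel":[-0.1373,-0.3933,0],"dr":[0,0,0],"fingers":0},{"travel":[-0.1373,-0.3933,0],"dr":[0,0,0],"fingers":0},{"travel":[-0.1373,-0.3933,0],"dr":[0,0,0],"fingers":0},{"travel":[-0.1373,-0.3933,0],"dr":[0,0,0],"fingers":0},{"travel":[-0.1373,-0.3933,0],"dr":[0,0,0],"fingers":0},{"travel":[-0.1373,-0.3933,0],"dr":[0,0,0],"fingers":0},{"travel":[-0.1373,-0.3933,-0.0667],"dr":[0,0,0],"fingers":0},{"travel":[-0.1373,-0.3933,-0.1067],"dr":[0,0,0],"fingers":0}]'

```text
time_s: 4.53
position: [0.414, -0.319, 0.0702]
ee_rot: [0.992, 0.123, -0.001, -0.001]
wrist_force: [0.2, -0.2, -1.3]
gripper_width: 0.0464
gripper_force: 42.3
```

In the tool's units: 0.06 m is 0.08, -0.037 m is -0.0493.

Request:
send_rows --commands '[{"travel":[0,0,-0.0267],"dr":[0,0,0],"fingers":0},{"travel":[0,0,-0.0493],"dr":[0,0,0],"fingers":0},{"travel":[0,0,-0.0493],"dr":[0,0,0],"fingers":0},{"travel":[0,0,-0.0493],"dr":[0,0,0],"fingers":0.8},{"travel":[0,0,-0.0493],"dr":[0,0,0],"fingers":0.8},{"travel":[0,0,-0.0493],"dr":[0,0,0],"fingers":0.8},{"travel":[0,0,0],"dr":[0,0,0],"fingers":0.8},{"travel":[0,0,0.08],"dr":[0,0,0],"fingers":0.8}]'

```text
time_s: 5.52
position: [0.4139, -0.3194, 0.1325]
ee_rot: [0.992, 0.123, -0.001, -0.001]
wrist_force: [0.8, -0.7, 1.3]
gripper_width: 0.0682
gripper_force: 0.0
```

In the tool's units: 0.31 m is 0.4133, 0.07 m is 0.0933, 0.043 rad is 0.0108.

Request:
send_rows --commands '[{"travel":[0.0533,0.4133,0.0933],"dr":[0,0,0],"fingers":1},{"travel":[0.0533,0.4133,0.0933],"dr":[0,0,0],"fingers":1},{"travel":[0.0533,0.4133,0.0933],"dr":[0,0,0.0108],"fingers":1},{"travel":[0.0533,0.4133,0.0933],"dr":[0,0,0.0108],"fingers":1},{"travel":[0.0533,0.4133,0.0933],"dr":[0,0,0.0108],"fingers":1},{"travel":[0.0533,0.4133,0.0933],"dr":[0,0,0.0108],"fingers":1}]'

```text
time_s: 6.28
position: [0.4552, -0.0062, 0.2036]
ee_rot: [0.989, 0.147, 0.001, 0.0]
wrist_force: [-0.0, -1.0, -0.0]
gripper_width: 0.0857
gripper_force: 0.0
```

In the tool's units: 0.311 m is 0.4147, -0.06 m is -0.08.

Request:
send_rows --commands '[{"travel":[0.048,0.4147,-0.08],"dr":[0,0,0],"fingers":1},{"travel":[0.048,0.4147,-0.08],"dr":[0,0,0],"fingers":1},{"travel":[0.048,0.4147,-0.08],"dr":[0,0,0],"fingers":1},{"travel":[0.048,0.4147,-0.08],"dr":[0,0,0],"fingers":1},{"travel":[0.048,0.4147,-0.08],"dr":[0,0,0],"fingers":1},{"travel":[0.048,0.4147,-0.08],"dr":[0,0,0],"fingers":1},{"travel":[0.048,0.4147,-0.08],"dr":[0,0,0],"fingers":1}]'

```text
time_s: 7.15
position: [0.4907, 0.3004, 0.1419]
ee_rot: [0.99, 0.144, -0.0, 0.0]
wrist_force: [-0.6, -1.0, -0.5]
gripper_width: 0.0856
gripper_force: 0.0
```

Run:
```python
from plant import r
import numpy as np, cv2
from h import *
c=r.capture("top"); W=cloud(c); s=r.read_state(); print(np.round(s["position"],4),2*np.arctan2(s["ee_rot"][1],s["ee_rot"][0]))
for n,box,lo,hi in [("foot",(455,275,505,305),.04,.06),("board",(290,140,390,300),.011,.026),("offcut",(170,180,210,213),.028,.05)]:
    p=blob(W,box,lo,hi); print(n,len(p),rect(p[:,:2]),np.median(p[:,2]))
# stop in the jig's frame
t=-.2206;R=np.array([[np.cos(t),np.sin(t)],[-np.sin(t),np.cos(t)]])
p=W[140:200,310:390].reshape(-1,3);q=(p[:,:2]-[.5468,-.0114])@R.T
m=(p[:,2]>.05)&(q[:,0]<.1)&(abs(q[:,1])<.045)&(p[:,2]<.08);print("stop top",m.sum(),np.percentile(q[m],[3,50,97],axis=0).round(4).tolist(),np.median(p[m,2]))
cv2.imwrite("pics/top2.png",c["frame"][:,:,::-1])
```

```text
[0.491  0.2996 0.1422] 0.28865893549636934
foot 342 [ 0.4127 -0.3189  0.0455  0.0398 -1.5557] 0.04905646543443365
board 5885 [ 0.5467 -0.0114  0.2987  0.1201 -0.219 ] 0.017617396361410353
offcut 311 [ 0.6044  0.3285  0.0411  0.0361 -1.3433] 0.035470966974664675
stop top 369 [[0.0705, -0.0371], [0.08, 0.0004], [0.0895, 0.0391]] 0.05922149445517366
```

View pics/top2.png

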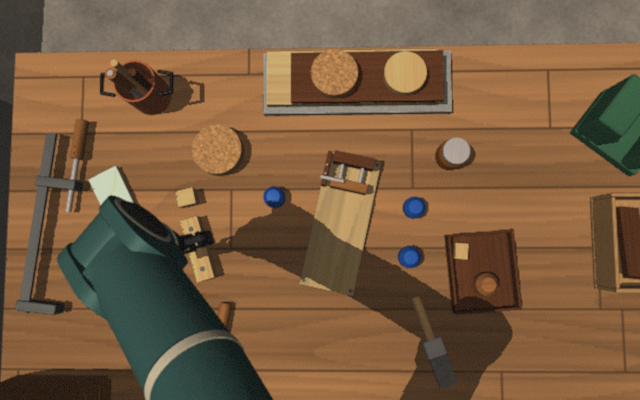

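The foot stands upright in the tray at (486,284), and the gripper is over the rail's middle at about (196,241). Jig and stop match the given geometry. Lowering onto the rail and gripping it.

In the tool's units: -0.119 m is -0.1587, -0.09 m is -0.12.

Request:
send_rows --commands '[{"travel":[0,0.0013,-0.0667],"dr":[0,0,0],"fingers":1},{"travel":[0,0.0013,-0.12],"dr":[0,0,0],"fingers":1},{"travel":[0,0.0013,-0.1587],"dr":[0,0,0],"fingers":1},{"travel":[0,0.0013,-0.1587],"dr":[0,0,0],"fingers":1},{"travel":[0,0.0013,-0.1587],"dr":[0,0,0],"fingers":0},{"travel":[0,0.0013,-0.1587],"dr":[0,0,0],"fingers":0},{"travel":[0,0.0013,-0.1587],"dr":[0,0,0],"fingers":0},{"travel":[0,0.0013,-0.1587],"dr":[0,0,0],"fingers":0}]' --newtons 70

```text
time_s: 8.2
position: [0.4914, 0.302, 0.0246]
ee_rot: [0.99, 0.144, 0.001, -0.0]
wrist_force: [-2.2, -3.3, 13.3]
gripper_width: 0.0391
gripper_force: 70.7
```

Request:
send_rows --commands '[{"travel":[0,0,0],"dr":[0,0,0],"fingers":0},{"travel":[0,0,0],"dr":[0,0,0],"fingers":0}]'

```text
time_s: 8.45
position: [0.4913, 0.302, 0.0246]
ee_rot: [0.99, 0.144, 0.001, -0.0]
wrist_force: [-2.0, -4.1, 14.3]
gripper_width: 0.0391
gripper_force: 70.7
```

In the tool's units: -0.308 m is -0.4107, 0.11 m is 0.1467, -0.508 rad is -0.127.

Request:
send_rows --commands '[{"travel":[0,0,0.0267],"dr":[0,0,0],"fingers":0},{"travel":[0,0,0.0933],"dr":[0,0,0],"fingers":0},{"travel":[0,0,0.1467],"dr":[0,0,0],"fingers":0},{"travel":[0.0413,-0.4107,0.1467],"dr":[0,0,-0.0375],"fingers":0},{"travel":[0.0413,-0.4107,0.1467],"dr":[0,0,-0.075],"fingers":0},{"travel":[0.0413,-0.4107,0.1467],"dr":[0,0,-0.1],"fingers":0},{"travel":[0.0413,-0.4107,0.1467],"dr":[0,0,-0.127],"fingers":0},{"travel":[0.0413,-0.4107,0.1467],"dr":[0,0,-0.127],"fingers":0}]'

```text
time_s: 9.45
position: [0.5218, -0.0079, 0.1348]
ee_rot: [0.994, -0.11, 0.001, -0.0]
wrist_force: [1.2, 0.9, -2.1]
gripper_width: 0.039
gripper_force: 71.2
```

Request:
send_rows --commands '[{"travel":[0,0,0],"dr":[0,0,0],"fingers":0},{"travel":[0,0,0],"dr":[0,0,0],"fingers":0}]'

```text
time_s: 9.7
position: [0.5218, -0.0057, 0.1342]
ee_rot: [0.994, -0.109, 0.0, -0.0]
wrist_force: [-0.7, 1.1, -1.9]
gripper_width: 0.0389
gripper_force: 71.2
```

Run:
```python
from plant import r
import numpy as np, cv2
from h import *
c=r.capture("top"); W=cloud(c); s=r.read_state(); print(np.round(s["position"],4),2*np.arctan2(s["ee_rot"][1],s["ee_rot"][0]),s["gripper_width"],s["gripper_force"],s["wrist_force"])
f=c["frame"][130:310,270:400]; d=c2=r.capture("side")["frame"][130:260,230:420]
d=cv2.resize(d,None,fx=2,fy=2); f=cv2.resize(f,None,fx=3,fy=3)
o=np.zeros((540,780,3),np.uint8); o[:,:390]=f; o[:260,396:776]=d; cv2.imwrite("pics/hold.png",o[:,:,::-1])
t=-.2198;R=np.array([[np.cos(t),np.sin(t)],[-np.sin(t),np.cos(t)]])
p=W[130:310,270:400].reshape(-1,3);q=(p[:,:2]-[.5467,-.0114])@R.T
m=(abs(p[:,2]-.149)<.012)&(abs(q[:,1])<.03)&(q[:,0]<.06)&(q[:,0]>-.12)&(abs(q[:,0]+.025)>.035)
print("n",m.sum(),"rail top z",np.median(p[m,2]))
for a,b in[(-.12,-.06),(.01,.06)]:
    k=m&(q[:,0]>a)&(q[:,0]<b); print(k.sum(),np.percentile(q[k],[1,50,99],axis=0).round(4).tolist(),np.median(p[k,2]))
```

```text
[ 0.5217 -0.005   0.134 ] -0.2168866251369525 0.03917018365101026 71.21792078018188 [ 0.66855938  0.49193047 -2.05450635]
n 0 rail top z nan
  return _methods._mean(a, axis=axis, dtype=dtype,
  ret = ret.dtype.type(ret / rcount)
Traceback (most recent call last):
IndexError: index -1 is out of bounds for axis 0 with size 0
```

View pics/hold.png

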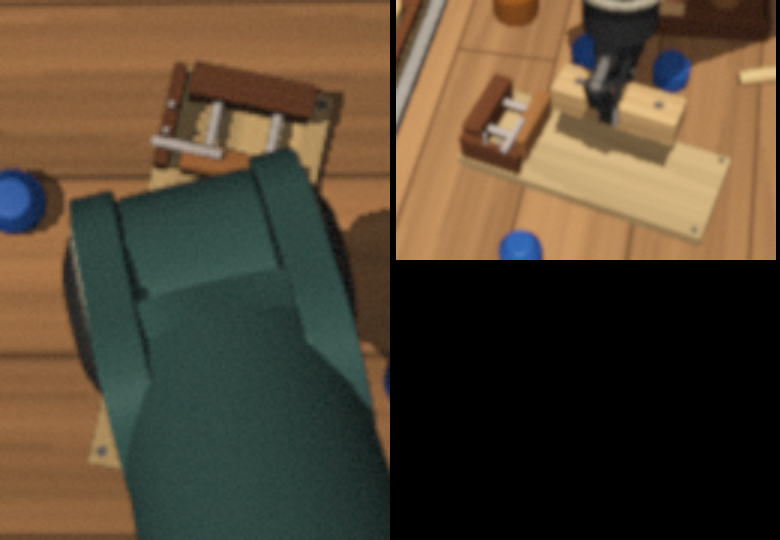

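The side view shows the rail level in the fingers over the board, parallel to it and clear of the stop; the arm hides it from the top camera. Lowering it onto the board.

In the tool's units: -0.09 m is -0.12, -0.087 m is -0.116.

Request:
send_rows --commands '[{"travel":[0,0,-0.0533],"dr":[0,0,0],"fingers":0},{"travel":[0,0,-0.0933],"dr":[0,0,0],"fingers":0},{"travel":[0,-0.0013,-0.1093],"dr":[0,0,0],"fingers":0},{"travel":[0,-0.0013,-0.116],"dr":[0,0,0],"fingers":0},{"travel":[0,-0.0013,-0.12],"dr":[0,0,0],"fingers":0},{"travel":[0,-0.0013,-0.12],"dr":[0,0,0],"fingers":0},{"travel":[0,-0.0013,-0.12],"dr":[0,0,0],"fingers":0}]'

```text
time_s: 10.68
position: [0.522, -0.0071, 0.0438]
ee_rot: [0.994, -0.109, 0.0, -0.0]
wrist_force: [0.7, -0.8, -1.7]
gripper_width: 0.039
gripper_force: 71.2
```

```bash
cat > m.py <<'E'
from plant import r
from h import *
import sys
t=-.2198;R=np.array([[np.cos(t),np.sin(t)],[-np.sin(t),np.cos(t)]]);O=np.array([.5467,-.0114])
s=r.read_state();q=s["ee_rot"];p=np.array(s["position"]);print("t",s["time_s"],"TCP jig",((p[:2]-O)@R.T).round(4),"z",p[2].round(4),"yaw-jig",round(2*np.arctan2(q[1],q[0])-t,4),"F jig",(R@np.array(s["wrist_force"])[:2]).round(2),"Fz",round(s["wrist_force"][2],2),"grip",round(s["gripper_force"],1),round(s["gripper_width"],4))
c=r.capture("side");W=cloud(c);P=W.reshape(-1,3);J=(P[:,:2]-O)@R.T
m=(abs(P[:,2]-.054)<.006)&(abs(J[:,1])<.024)&(J[:,0]<.064+(0 if len(sys.argv)<2 else float(sys.argv[1])))&(J[:,0]>-.12)&(abs(J[:,0]-((p[:2]-O)@R.T)[0])>.03)
A=np.c_[J[m],np.ones(m.sum())];co=np.linalg.lstsq(A,P[m,2],rcond=None)[0]
print("rail top n",m.sum(),"rect(jig)",rect(J[m]),"z",np.median(P[m,2]).round(4),"slopes",co[:2].round(3))
m=(P[:,2]>.0565)&(P[:,2]<.062)&(J[:,0]>.06)&(J[:,0]<.118)&(abs(J[:,1])<.036)
print("stop top n",m.sum(),np.percentile(J[m,0],[5,50,95]).round(4))
cv2.imwrite("pics/last.png",cv2.resize(c["frame"][140:250,240:410],None,fx=4,fy=4)[:,:,::-1])
E
python3 m.py
```

```text
t 10.675 TCP jig [-0.025  -0.0012] z 0.0438 yaw-jig 0.0014 F jig [ 0.9  -0.65] Fz -1.72 grip 71.2 0.039
rail top n 519 rect(jig) [-0.0294  0.0005  0.1394  0.0426  0.0051] z 0.0541 slopes [-0.001 -0.027]
stop top n 161 [0.0675 0.0758 0.0847]
```

In the tool's units: 0.037 m is 0.0493, -0.0083 m is -0.0111.

Request:
send_rows --commands '[{"travel":[0.0133,-0.0029,0],"dr":[0,0,0],"fingers":0},{"travel":[0.0267,-0.006,0],"dr":[0,0,0],"fingers":0},{"travel":[0.032,-0.0072,0],"dr":[0,0,0],"fingers":0},{"travel":[0.0373,-0.0084,0],"dr":[0,0,0],"fingers":0},{"travel":[0.0427,-0.0095,0],"dr":[0,0,0],"fingers":0},{"travel":[0.0467,-0.0104,0],"dr":[0,0,0],"fingers":0},{"travel":[0.0493,-0.0111,0],"dr":[0,0,0],"fingers":0},{"travel":[0.0493,-0.0111,0],"dr":[0,0,0],"fingers":0}]'

```text
time_s: 11.72
position: [0.5582, -0.0152, 0.043]
ee_rot: [0.994, -0.109, -0.001, 0.0]
wrist_force: [-5.5, 1.2, 0.6]
gripper_width: 0.0387
gripper_force: 71.5
```

```bash
python3 m.py .01
```

```text
t 11.725 TCP jig [ 0.012  -0.0012] z 0.043 yaw-jig 0.0017 F jig [-5.67  0.  ] Fz 0.61 grip 71.5 0.0387
rail top n 462 rect(jig) [5.70e-03 1.00e-04 1.36e-01 4.23e-02 5.70e-03] z 0.0532 slopes [-0.001 -0.022]
stop top n 165 [0.078  0.086  0.0957]
```

In the tool's units: 0.0058 m is 0.0077, 0.004 m is 0.0053.

Request:
send_rows --commands '[{"travel":[0.0027,-0.0005,0],"dr":[0,0,0],"fingers":0},{"travel":[0.0053,-0.0012,0],"dr":[0,0,0],"fingers":0},{"travel":[0.0077,-0.0017,0],"dr":[0,0,0],"fingers":0},{"travel":[0.0077,-0.0017,0],"dr":[0,0,0],"fingers":0},{"travel":[0.0077,-0.0017,0],"dr":[0,0,0],"fingers":0},{"travel":[0.0077,-0.0017,0],"dr":[0,0,0],"fingers":0},{"travel":[0.0077,-0.0017,0],"dr":[0,0,0],"fingers":0},{"travel":[0.0077,-0.0017,0],"dr":[0,0,0],"fingers":0}]'

```text
time_s: 12.78
position: [0.5636, -0.0164, 0.043]
ee_rot: [0.994, -0.109, -0.001, 0.0]
wrist_force: [-9.3, 1.7, 0.9]
gripper_width: 0.0387
gripper_force: 71.6
```

```bash
python3 m.py .016
```

```text
t 12.775 TCP jig [ 0.0176 -0.0012] z 0.043 yaw-jig 0.0018 F jig [-9.4  -0.33] Fz 0.91 grip 71.6 0.0387
rail top n 465 rect(jig) [ 0.0112 -0.0007  0.1376  0.0448 -0.0126] z 0.0533 slopes [ 0.    -0.022]
stop top n 173 [0.0836 0.0919 0.101 ]
```

View pics/last.png

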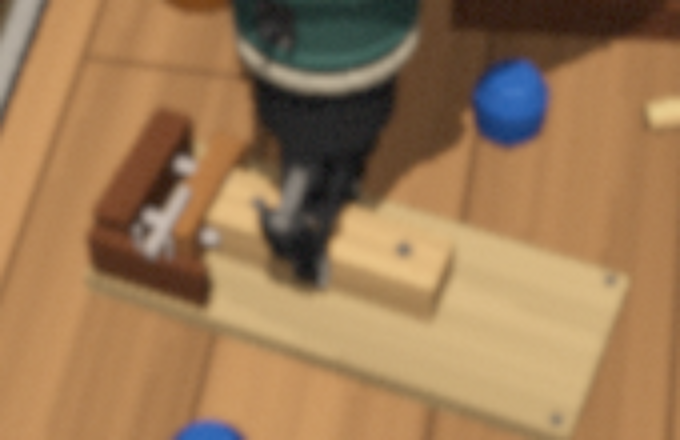

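The rail lies flat and square against the stop. The pointer at about (160,228) stands between the pins, travel measures about 16–17 mm, and the force is 9.4 N. Everything is still, so I'm handing it in.

```bash
python3 -c "
from plant import r
print(r.sign_off())"
```

```text
the job is handed in; nothing more can be done
None
```

The foot is in the tray, and I handed the job in still gripping the rail, flat, centred and square on the jig, pressed on the stop with about 9.4 N at roughly 16–17 mm of travel, with the pointer between the pins; the sign-off returned no verdict.

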